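# Fetch the sprinkles from behind the shakers

### The job

We need the pink sprinkles: leaving the pink tub where it is for now, first clear all three tall shakers out of its way, standing them upright in the red side tray; then stand the pink tub in the middle of the round pad on the decorating board while the shakers wait in the tray. Finally put each shaker back upright in the middle of the coaster of its own colour, with nothing knocked over and the mint tub left alone.

Things in the scene. Friction and masses are not known exactly. Their poses are not given: they have to be found in the camera images.
- cocoa_shaker: Tall round dark brown shaker: plain steel cylinder 52 mm in diameter with a dark brown band and a dark brown domed lid, 130 mm high in all (full 52 mm diameter up to 112 mm), 0.15 to 0.3 kg. Origin: centre of its underside, z up. Starts upright on the dark brown coaster.
- yellow_shaker: Tall round yellow shaker: plain steel cylinder 52 mm in diameter with a yellow band and a yellow domed lid, 130 mm high in all (full 52 mm diameter up to 112 mm), 0.15 to 0.3 kg. Origin: centre of its underside, z up. Starts upright on the yellow coaster.
- blue_shaker: Tall round blue shaker: plain steel cylinder 52 mm in diameter with a blue band and a blue domed lid, 130 mm high in all (full 52 mm diameter up to 112 mm), 0.15 to 0.3 kg. Origin: centre of its underside, z up. Starts upright on the blue coaster.
- pink_tub: Low round tub of sprinkles, white with a pink band and a flat pink lid with coloured flecks, 48 mm in diameter, 48 mm high, about 0.12 kg. Origin: centre of its underside. It starts hemmed in between the three tall shakers (centres about 60 mm from it, on three sides at right angles, in any order of colour) on the floor of the station, 4 mm above the table.
- mint_tub: The same tub in mint green, standing at the open fourth side of the pink tub, about 80 mm from it centre to centre. Not needed: leave it alone. Origin: centre of its underside.
- cocoa_coaster: Flat round dark brown coaster, 68 mm in diameter, 3 mm thick, fixed, lying in the grey topping station (240 by 220 mm, steel rim 10 mm high), its underside 4 mm above the table. Origin: centre of its underside. Home of the dark brown shaker.
- yellow_coaster: Flat round yellow coaster, 68 mm in diameter, 3 mm thick, fixed, lying in the grey topping station (240 by 220 mm, steel rim 10 mm high), its underside 4 mm above the table. Origin: centre of its underside. Home of the yellow shaker.
- blue_coaster: Flat round blue coaster, 68 mm in diameter, 3 mm thick, fixed, lying in the grey topping station (240 by 220 mm, steel rim 10 mm high), its underside 4 mm above the table. Origin: centre of its underside. Home of the blue shaker.
- side_tray: Empty red tray, 270 mm (its x) by 120 mm (its y), floor 4 mm thick, rim 12 mm high and 5 mm thick, fixed flat on the table. Origin: centre of its underside. It lies to the left or the right of the station and has room for three shakers in a row along its x (for instance at -80, 0 and +80 mm).
- board: Wooden board, 220 mm (its x, -60 to +160) by 160 mm (y), top 12 mm above its underside, fixed flat on the table, on the other side of the station from the red tray. Origin: at underside level, below the centre of the round white pad with pink ring (72 mm wide, flush with the top) where the tub is to stand. A 35 mm high doughnut on paper is fixed on it, centred 105 mm from the pad along +x.

How it is judged:
On the way, in this order (a step that is already met when the one before it is completed fails the run):
1. all three shakers stand upright in the side tray, the pink tub still where it was (x of cocoa_shaker in the frame of side_tray between -0.112 and 0.112 m and y of cocoa_shaker in the frame of side_tray between -0.037 and 0.037 m and z of each of cocoa_shaker, yellow_shaker, blue_shaker in the frame of side_tray below 0.009 m and angle between each of cocoa_shaker, yellow_shaker, blue_shaker's own z axis and vertical below 0.1 rad and linear speed of each of cocoa_shaker, yellow_shaker, blue_shaker below 0.05 m/s and x of yellow_shaker in the frame of side_tray between -0.112 and 0.112 m and y of yellow_shaker in the frame of side_tray between -0.037 and 0.037 m and x of blue_shaker in the frame of side_tray between -0.112 and 0.112 m and y of blue_shaker in the frame of side_tray between -0.037 and 0.037 m and distance of pink_tub from where it was at the start of the episode below 0.025 m), for 0.2 s.
2. the pink tub stands on the board's pad while the shakers still stand in the side tray (horizontal distance between pink_tub and board below 0.014 m and z of pink_tub in the frame of board between 0.009 and 0.017 m and angle between each of pink_tub, cocoa_shaker, yellow_shaker, blue_shaker's own z axis and vertical below 0.1 rad and linear speed of pink_tub below 0.03 m/s and x of cocoa_shaker in the frame of side_tray between -0.112 and 0.112 m and y of cocoa_shaker in the frame of side_tray between -0.037 and 0.037 m and z of each of cocoa_shaker, yellow_shaker, blue_shaker in the frame of side_tray below 0.009 m and linear speed of each of cocoa_shaker, yellow_shaker, blue_shaker below 0.05 m/s and x of yellow_shaker in the frame of side_tray between -0.112 and 0.112 m and y of yellow_shaker in the frame of side_tray between -0.037 and 0.037 m and x of blue_shaker in the frame of side_tray between -0.112 and 0.112 m and y of blue_shaker in the frame of side_tray between -0.037 and 0.037 m), for 0.2 s.
At the end, for the whole second after the job is handed in: Each shaker stands upright on the coaster of its own colour, within 14 mm of its centre, and the pink tub stands upright on the board within 14 mm of the pad's centre; all released and at rest (horizontal distance between pink_tub and board below 0.014 m and z of pink_tub in the frame of board between 0.009 and 0.017 m and angle between each of pink_tub, cocoa_shaker, yellow_shaker, blue_shaker's own z axis and vertical below 0.1 rad and linear speed of each of pink_tub, cocoa_shaker, yellow_shaker, blue_shaker below 0.03 m/s and horizontal distance between cocoa_shaker and cocoa_coaster below 0.014 m and z of cocoa_shaker in the frame of cocoa_coaster below 0.008 m and horizontal distance between yellow_shaker and yellow_coaster below 0.014 m and z of yellow_shaker in the frame of yellow_coaster below 0.008 m and horizontal distance between blue_shaker and blue_coaster below 0.014 m and z of blue_shaker in the frame of blue_coaster below 0.008 m); the robot touches nothing.
It fails at once if a shaker or tub is knocked over (tilted by more than about 35 degrees) (angle between any of cocoa_shaker, yellow_shaker, blue_shaker, pink_tub, mint_tub's own z axis and vertical above 0.6 rad).
It fails at once if the mint tub is moved by more than 25 mm (distance of mint_tub from where it was at the start of the episode above 0.025 m).
It also fails if it takes over 144 s, if anything falls off the work surface, if the arm or the gripper's body presses on something with over 40 N, if the wrist force passes 120 N, or if a joint passes its speed limit or range.

### The arm

A 7-joint arm with a two-finger parallel gripper is mounted at the origin on the work surface. World frame = base frame: x ahead of the robot, y to its left, z up, the work surface at z = 0. Lengths are in m, angles in rad, forces in N, time in s.
With the tool pointing down it reaches from about 0.425 to 0.875 m from the base axis. Payload 8.4 kg.
Tool frame: the origin (TCP) lies between the finger pads; the fingertips stand 19 mm ahead of it and the grasp point (between the pads) is the TCP (env.tcp_to_tips is the distance from the TCP to the fingertips, in m); z points along the fingers, y is the line along which they close (so a half turn about z gives the same grasp; the last joint's range is limited). The gripper opens to 87 mm and grips with 3 to 60 N. Pads are 19 mm wide; open, the fingers measure 117 mm over their backs; the gripper's body (75 mm by 190 mm) begins 51 mm behind the grasp point.
Start: joints at [-1.399, 0.333, 0.04, 1.465, -0.013, 1.343, -0.059], TCP at [0.174, 0.626, 0.242] pointing down, gripper open.
Joint ranges: [-2.58, 2.58], [-0.38, 2.09], [-1.3, 1.39], [0.25, 2.4], [-1.5, 4.64], [0.08, 2.09], [-2.65, 2.65]. Speed limits (rad/s): [2.22, 2.22, 2.79, 2.79, 3.14, 3.14, 3.14].

### API

Orientations are given as a rotation vector (axis times angle).
In Python, from plant import get_state, cams, job, env gives the robot as it stands.
- The arm moves only by the tool drive_tool, never from a script. Its argument "increments" is a list that holds one entry, the list of rows, each a list of 7 numbers: the turn, a rotation vector about the tool's x, y, z in degrees, then the shift along the tool's x, y, z in m, then the finger opening in m, from 0 to 0.087. A call has 1 to 10 rows; each row is the pose to reach, as a shift and turn from the pose commanded when the call began, along the tool's axes at that moment; what a row does not reach only later rows make up. A row lasts 1/10 s, in which the tool goes at most 50 mm and 8.59 degrees, less where a joint would pass 70% of its speed; a pose out of reach is approached as far as the arm can. A call with a gripper value outside its range is refused whole. The fingers move at their own pace and stop on an object; the grip force is fixed at half the most. Time passes only in rows, so rows that repeat a pose let the fingers close. It gives the time, the measured TCP pose, the force, the opening and the grip force at its end, in the units of the state.
- get_state(): the state, without advancing time (a new reading comes with each control period).
- cams.camera(name): name is "scene" or "top"; returns a dict with "color" (480x640x3 uint8, red, green, blue), "fx", "fy", "cx", "cy" (pixels), "k1" (the pictures are not rectified: a ray, as slopes to the right and down, at radius r is drawn at 1 + k1 r^2 times it, then the intrinsics apply), "extrinsics" (4x4, takes a point from camera to world coordinates). Camera axes: x right, y up, looking along -z (the intrinsics and any distortion apply to the point x, -y, -z); pixel columns grow to the right and rows downward; lengths in m; the calibration is good to about 2 mm. A picture is of the moment at which its call begins. There is no depth.
- job.sign_off(): hands the job in; it is judged then, once.
The state is a dict: "time": time; "q": joint angles; "qd": joint speeds; "tau": joint torques, N m; "eef_pos": TCP position; "tcp_rot": TCP orientation; "wrist_force": force on the tool from outside, world axes, zero at the start; "moment": the same for the moment, N m; "grip_width": finger opening in m; "gripper_force": force on a finger pad.
Only numpy, scipy, OpenCV 4.12 (cv2) and the standard library are available. Lean on these libraries where they do the work, as an engineer would, in place of code of your own. Each camera call takes 0.05 s, during which the arm holds its last target. There are 200 camera calls.

## Working session

There is one attempt and no reset: what is moved stays moved. The work goes in short steps, Python scripts to look and compute and a tool call to move; the robot and the scene stay as the last step left them, time stands still between calls to the robot, and variables do not carry over. Pictures are saved under pics/ and viewed, at most 14 in all, crops included, and the job is handed in when it is done.

Besides the shell and the picture viewer there is one more tool, called after "Call:" as a command line: name --argument value ..., lists and objects as JSON in quotes. drive_tool: Moves the arm, as the interface text tells. Its arguments: {"type":"object","properties":{"increments":{"type":"array","items":{"type":"array","items":{"type":"array","items":{"type":"number"}}}}},"required":["increments"]}

```bash
ls; mkdir -p pics; python3 - <<'E'
from plant import get_state,cams,job,env
import cv2,numpy as np
s=get_state();print({k:np.round(v,4) for k,v in s.items()})
for n in("scene","top"):
    c=cams.camera(n);cv2.imwrite(f"pics/{n}0.png",c["color"][:,:,::-1])
    print(n,c["fx"],c["fy"],c["cx"],c["cy"],c["k1"],np.round(c["extrinsics"],4).tolist())
E
```

```text
pics
{'time': np.float64(0.0), 'q': array([-1.3992,  0.3339,  0.0399,  1.4663, -0.0134,  1.3433, -0.0585]), 'qd': array([-0.0002,  0.0019,  0.0005, -0.0001,  0.0016, -0.0019,  0.0007]), 'tau': array([-7.00000e-04, -6.56364e+01,  1.33460e+00, -4.03796e+01,
       -5.99000e-02,  4.49000e-02,  2.00000e-04]), 'eef_pos': array([0.1738, 0.6259, 0.2407]), 'tcp_rot': array([-4.2400e-01, -3.1128e+00,  2.5000e-03]), 'wrist_force': array([-0.4901,  0.2509,  0.4485]), 'moment': array([-0.0478, -0.0122, -0.0527]), 'gripper_force': np.float64(0.0), 'grip_width': np.float64(0.087)}
scene 503.2711644851502 503.2711644851502 326.290289315989 243.63949476920814 -0.03288067626131935 [[-0.7322, -0.5038, 0.4583, 0.9423], [0.6811, -0.5492, 0.4843, 0.3847], [0.0078, 0.6667, 0.7453, 0.6642], [0.0, 0.0, 0.0, 1.0]]
top 469.0480591665631 469.0480591665631 318.864769542137 237.5785836347156 -0.11735047327931887 [[-0.0086, 0.9908, -0.1348, 0.4431], [-0.9996, -0.012, -0.0245, -0.004], [-0.0259, 0.1346, 0.9906, 0.8774], [0.0, 0.0, 0.0, 1.0]]
```

View pics/top0.png

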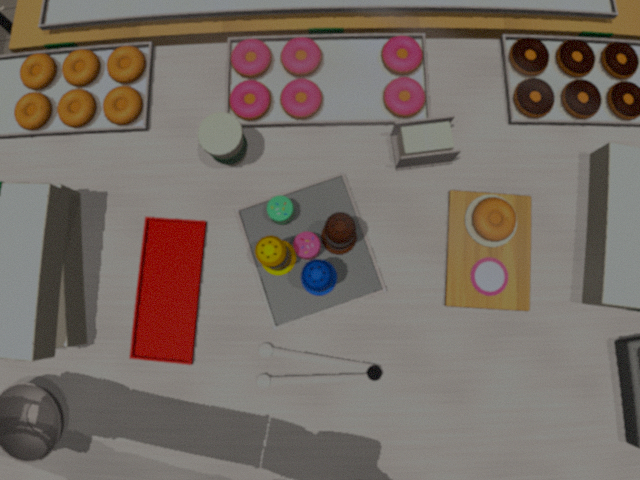

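View pics/scene0.png

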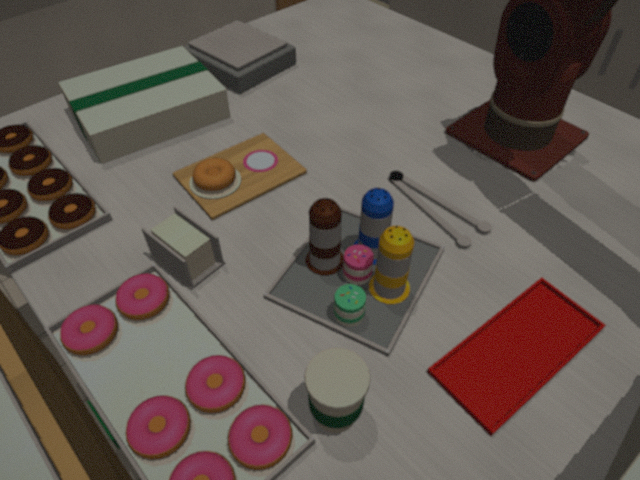

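The top view shows the red tray at about (169,290), the station around (310,248) and the pad at (489,277). The lids are cocoa (340,227), yellow (270,250), blue (319,274), pink (307,245) and mint (280,208). The enlarged crops come next.

```bash
cat > h.py <<'E'
import numpy as np,cv2
from plant import get_state,cams,job,env
def ray(c,uv):
    K=np.array([[c["fx"],0,c["cx"]],[0,c["fy"],c["cy"]],[0,0,1.]])
    p=cv2.undistortPoints(np.array([[uv]],float),K,np.array([c["k1"],0,0,0.]))[0,0]
    E=np.array(c["extrinsics"]);return E[:3,3],E[:3,:3]@[p[0],-p[1],-1]
def at(c,uv,z):
    o,d=ray(c,uv);return (o+d*(z-o[2])/d[2])[:2]
def px(c,P):
    E=np.linalg.inv(np.array(c["extrinsics"]));q=E[:3,:3]@P+E[:3,3];x,y=q[0]/-q[2],-q[1]/-q[2]
    f=1+c["k1"]*(x*x+y*y);return np.array([c["fx"]*x*f+c["cx"],c["fy"]*y*f+c["cy"]])
def crop(c,u0,v0,w,h,s,name):
    im=c["color"][v0:v0+h,u0:u0+w,::-1];im=cv2.resize(im,None,fx=s,fy=s,interpolation=cv2.INTER_CUBIC);cv2.imwrite("pics/"+name,im)
E
python3 - <<'E'
from h import *
c=cams.camera("top");crop(c,232,170,156,160,3.75,"t1.png")
a=c["color"];b=cv2.cvtColor(a,cv2.COLOR_RGB2HSV)
def blob(lo,hi,box):
    m=cv2.inRange(b,lo,hi);k=np.zeros_like(m);u0,v0,u1,v1=box;k[v0:v1,u0:u1]=m[v0:v1,u0:u1]
    n,l,s,ce=cv2.connectedComponentsWithStats(k);i=1+np.argmax(s[1:,4]);cn=cv2.findContours((l==i).astype('uint8'),0,1)[0][0]
    return ce[i],s[i],cv2.minAreaRect(cn)
_,st,r=blob((0,180,80),(8,255,255),(100,190,230,390));print("tray",st)
q=[at(c,p,0.012) for p in cv2.boxPoints(r)];print(np.round(q,4),np.mean(q,0),[np.linalg.norm(q[i]-q[i-1]) for i in range(4)])
for n,lo,hi,z in(("pink",(150,90,60),(178,255,255),.052),("mint",(60,80,60),(88,255,255),.052),("yellow",(20,150,60),(32,255,255),.12),("blue",(105,130,40),(125,255,255),.12)):
    ce,st,r=blob(lo,hi,(232,170,388,330));print(n,ce,st,np.round(at(c,ce,z),4))
# pad ring
ce,st,r=blob((150,50,60),(178,255,255),(450,240,530,310));print("pad",ce,st,r,at(c,r[0],.012))
ce,st,r=blob((8,60,60),(25,255,255),(430,180,545,320));q=[at(c,p,.012) for p in cv2.boxPoints(r)];print("board",np.round(q,4))
E
```

```text
tray [ 131  218   75  146 7911]
[[0.3392 0.3722]
 [0.6083 0.3537]
 [0.5946 0.2323]
 [0.3301 0.254 ]] [0.46802167 0.30305756] [np.float64(0.11859938862578333), np.float64(0.26971090684481297), np.float64(0.12214108595880792), np.float64(0.265415391556016)]
pink [306.64939551 244.791019  ] [293 232  28  27 579] [0.5428 0.0382]
mint [279.79356061 208.35984848] [267 196  28  26 528] [0.6093 0.0862]
yellow [274.36296296 254.35555556] [ 255  236   41   39 1080] [0.5195 0.0874]
blue [318.54868154 276.94523327] [301 260  36  35 986] [0.4821 0.0158]
pad [488.80487805 276.62682927] [471 257  37  39 410] ((489.0, 276.0), (36.0, 38.0), 0.0) [ 0.48511804 -0.29774922]
board [[ 0.4291 -0.2114]
 [ 0.6494 -0.2297]
 [ 0.6421 -0.395 ]
 [ 0.4195 -0.3711]]
```

View pics/t1.png

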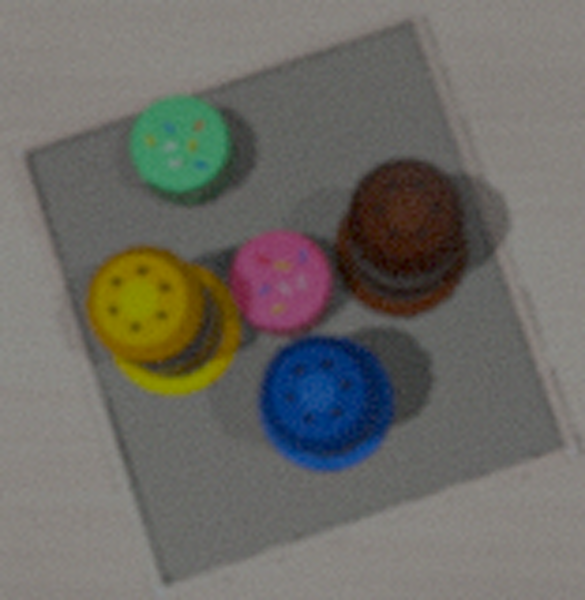

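The top crop gives lid centres, in crop pixels, of yellow (140,298), blue (319,390), cocoa (406,215), pink (281,281) and mint (180,145). The visible coaster rims put the coaster centres near (174,328), (327,404) and (402,250). I'll check a hypothesis by overlaying it on both cameras.

```bash
python3 - <<'E'
from h import *
c=cams.camera("top");s=cams.camera("scene")
f=lambda u,v:(u/3.75+232,v/3.75+170)
P={}
for n,k,l in(("yellow",(174,328),(140,298)),("blue",(327,404),(319,390)),("cocoa",(402,250),(406,215))):
    a=at(c,f(*k),.007);b=at(c,f(*l),.137);P[n]=a;print(n,a.round(4),b.round(4))
pk=at(c,f(281,281),.052);P["pink"]=pk;P["mint"]=at(c,f(180,145),.052);print(P)
for n in("yellow","blue","cocoa","mint"):
    d=P[n]-pk;print(n,np.linalg.norm(d),np.degrees(np.arctan2(d[1],d[0])))
t=np.linspace(0,2*np.pi,200)
def draw(cam,box,sc,name):
    u0,v0,w,h=box;im=cv2.resize(cam["color"][v0:v0+h,u0:u0+w,::-1],None,fx=sc,fy=sc,interpolation=cv2.INTER_CUBIC);im=cv2.convertScaleAbs(im,alpha=1.5)
    for n,p in P.items():
        for r,z in(((.034,.007),(.026,.119)) if n not in("pink","mint") else ((.024,.052),(.024,.004))):
            pts=np.array([(px(cam,np.array([p[0]+r*np.cos(q),p[1]+r*np.sin(q),z]))-[u0,v0]+.5)*sc for q in t])
            cv2.polylines(im,[pts.astype(np.int32)],True,(255,255,255),1)
    return im
a=draw(c,(232,170,156,160),3.6,"");b=draw(s,(260,170,190,190),3,"");H=570
o=np.zeros((576,800,3),np.uint8);a=cv2.resize(a,(400,410));b=cv2.resize(b,(400,400));o[:410,:400]=a;o[:400,400:]=b
cv2.imwrite("pics/ov.png",o[:420])
E
```

```text
yellow [0.525  0.0935] [0.5257 0.0935]
blue [0.4865 0.0175] [0.4859 0.0176]
cocoa [ 0.5628 -0.0206] [ 0.56 -0.02]
{'yellow': array([0.52497763, 0.09348315]), 'blue': array([0.48645903, 0.01754313]), 'cocoa': array([ 0.56282897, -0.02057631]), 'pink': array([0.54253299, 0.03768995]), 'mint': array([0.60874073, 0.0858383 ])}
yellow 0.058489927599553924 107.46621016666359
blue 0.059583413218308484 -160.2371318439635
cocoa 0.061699959703504045 -70.79515439436193
mint 0.08186409157934411 36.025821495328174
```

View pics/ov.png

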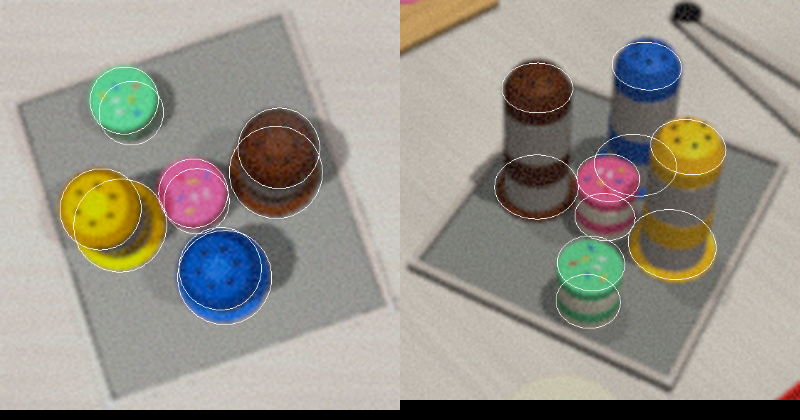

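The overlay fits in both cameras to within about 2 mm. I'll move to above the yellow shaker.

```bash
cat >> h.py <<'E'
from scipy.spatial.transform import Rotation as R
def plan(x,y,z,yaw=108.5):
    s=get_state();C=R.from_rotvec(s["tcp_rot"]);a=np.radians(yaw)
    ty=np.array([np.cos(a),np.sin(a),0]);tz=np.array([0,0,-1.]);T=R.from_matrix(np.c_[np.cross(ty,tz),ty,tz])
    d=C.inv().apply(np.array([x,y,z])-s["eef_pos"]);t=(C.inv()*T).as_rotvec(degrees=True)
    print("t",round(float(s["time"]),2),"pos",np.round(s["eef_pos"],4),"w",round(float(s["grip_width"]),4),"F",np.round(s["wrist_force"],1),"row",np.round(t,2).tolist(),np.round(d,4).tolist())
E
python3 -c "
from h import *
plan(.525,.0935,.26)"
```

```text
t 0.25 pos [0.1738 0.6261 0.2411] w 0.0871 F [-0.7 -0.6 -0.5] row [-0.04, -0.01, -34.02] [-0.4808, -0.4193, -0.0185]
```

Call:
drive_tool --increments '[[[0, 0, -34, -0.48, -0.42, -0.019, 0.087], [0, 0, -34, -0.48, -0.42, -0.019, 0.087], [0, 0, -34, -0.48, -0.42, -0.019, 0.087], [0, 0, -34, -0.48, -0.42, -0.019, 0.087], [0, 0, -34, -0.48, -0.42, -0.019, 0.087], [0, 0, -34, -0.48, -0.42, -0.019, 0.087], [0, 0, -34, -0.48, -0.42, -0.019, 0.087], [0, 0, -34, -0.48, -0.42, -0.019, 0.087], [0, 0, -34, -0.48, -0.42, -0.019, 0.087], [0, 0, -34, -0.48, -0.42, -0.019, 0.087]]]'

```text
time: 1.25
eef_pos: [0.4488, 0.2069, 0.2568]
tcp_rot: [-0.505, 3.1, 0.001]
wrist_force: [0.4, 0.2, 0.4]
grip_width: 0.0872
gripper_force: 0.0
```

```bash
python3 -c "
from h import *
plan(.525,.0935,.26)"
```

```text
t 1.25 pos [0.4488 0.2069 0.2568] w 0.0872 F [0.4 0.2 0.4] row [0.03, 0.04, -0.01] [-0.0363, -0.1317, -0.0033]
```

Call:
drive_tool --increments '[[[0, 0, 0, -0.036, -0.132, -0.003, 0.087], [0, 0, 0, -0.036, -0.132, -0.003, 0.087], [0, 0, 0, -0.036, -0.132, -0.003, 0.087], [0, 0, 0, -0.036, -0.132, -0.003, 0.087], [0, 0, 0, -0.036, -0.132, -0.003, 0.087]]]'

```text
time: 1.75
eef_pos: [0.5242, 0.0943, 0.2593]
tcp_rot: [0.501, -3.101, 0.0]
wrist_force: [-0.2, 0.8, 0.4]
grip_width: 0.0873
gripper_force: 0.0
```

```bash
python3 -c "
from h import *
plan(.525,.0935,.1)"
```

```text
t 1.75 pos [0.5242 0.0943 0.2593] w 0.0873 F [-0.2  0.8  0.4] row [0.0, -0.02, -0.14] [-0.0005, -0.001, 0.1593]
```

Now I descend to z=0.10 at a moderate speed and close the fingers.

Call:
drive_tool --increments '[[[0, 0, 0, 0, -0.001, 0.04, 0.087], [0, 0, 0, 0, -0.001, 0.08, 0.087], [0, 0, 0, 0, -0.001, 0.11, 0.087], [0, 0, 0, 0, -0.001, 0.135, 0.087], [0, 0, 0, 0, -0.001, 0.15, 0.087], [0, 0, 0, 0, -0.001, 0.159, 0.087], [0, 0, 0, 0, -0.001, 0.159, 0.087]]]'

```text
time: 2.45
eef_pos: [0.5234, 0.0951, 0.0995]
tcp_rot: [0.507, -3.099, 0.0]
wrist_force: [-0.2, -0.6, -0.3]
grip_width: 0.087
gripper_force: 0.0
```

Call:
drive_tool --increments '[[[0, 0, 0, 0, 0, 0, 0.045], [0, 0, 0, 0, 0, 0, 0.04], [0, 0, 0, 0, 0, 0, 0.04], [0, 0, 0, 0, 0, 0, 0.04], [0, 0, 0, 0, 0, 0, 0.04], [0, 0, 0, 0, 0, 0, 0.04], [0, 0, 0, 0, 0, 0, 0.04], [0, 0, 0, 0, 0, 0, 0.04]]]'

```text
time: 3.25
eef_pos: [0.5245, 0.0942, 0.1006]
tcp_rot: [-0.505, 3.101, 0.0]
wrist_force: [-0.4, 0.5, 1.7]
grip_width: 0.0512
gripper_force: 29.9
```

Call:
drive_tool --increments '[[[0, 0, 0, 0, 0, -0.01, 0.04], [0, 0, 0, 0, 0, -0.03, 0.04], [0, 0, 0, 0, 0, -0.06, 0.04], [0, 0, 0, 0, 0, -0.095, 0.04], [0, 0, 0, 0, 0, -0.13, 0.04], [0, 0, 0, 0, 0, -0.15, 0.04], [0, 0, 0, 0, 0, -0.16, 0.04], [0, 0, 0, 0, 0, -0.16, 0.04]]]'

```text
time: 4.05
eef_pos: [0.5247, 0.0941, 0.2614]
tcp_rot: [-0.504, 3.099, 0.001]
wrist_force: [0.1, -0.4, -2.8]
grip_width: 0.0507
gripper_force: 29.9
```

```bash
python3 -c "
from h import *
plan(.548,.297,.26)"
```

```text
t 4.05 pos [0.5247 0.0941 0.2614] w 0.0507 F [ 0.1 -0.4 -2.8] row [0.01, 0.09, -0.02] [-0.0864, 0.1851, 0.0016]
```

Call:
drive_tool --increments '[[[0, 0, 0, -0.008, 0.017, 0, 0.04], [0, 0, 0, -0.023, 0.05, 0, 0.04], [0, 0, 0, -0.04, 0.086, 0, 0.04], [0, 0, 0, -0.056, 0.12, 0, 0.04], [0, 0, 0, -0.07, 0.15, 0, 0.04], [0, 0, 0, -0.08, 0.172, 0, 0.04], [0, 0, 0, -0.086, 0.185, 0, 0.04], [0, 0, 0, -0.086, 0.185, 0, 0.04], [0, 0, 0, -0.086, 0.185, 0, 0.04]]]'

```text
time: 4.95
eef_pos: [0.5473, 0.2956, 0.2596]
tcp_rot: [0.503, -3.1, 0.002]
wrist_force: [0.2, -0.9, -2.2]
grip_width: 0.0513
gripper_force: 29.9
```

Call:
drive_tool --increments '[[[0, 0, 0, 0, 0, 0.02, 0.04], [0, 0, 0, 0, 0, 0.055, 0.04], [0, 0, 0, 0, 0, 0.09, 0.04], [0, 0, 0, 0, 0, 0.12, 0.04], [0, 0, 0, 0, 0, 0.14, 0.04], [0, 0, 0, 0, 0, 0.15, 0.04], [0, 0, 0, 0, 0, 0.157, 0.04], [0, 0, 0, 0, 0, 0.161, 0.04], [0, 0, 0, 0, 0, 0.163, 0.04], [0, 0, 0, 0, 0, 0.163, 0.04]]]'

```text
time: 5.95
eef_pos: [0.5476, 0.2969, 0.0981]
tcp_rot: [-0.504, 3.1, 0.001]
wrist_force: [0.4, -0.0, -1.7]
grip_width: 0.0516
gripper_force: 29.9
```

```bash
python3 -c "
from h import *
plan(.548,.297,.097)
c=cams.camera('scene');cv2.imwrite('pics/s1.png',c['color'][:,:,::-1])"
```

```text
t 5.95 pos [0.5476 0.2969 0.0981] w 0.0516 F [ 0.4 -0.  -1.7] row [0.02, 0.05, -0.02] [-0.0004, -0.0001, 0.0011]
```

View pics/s1.png

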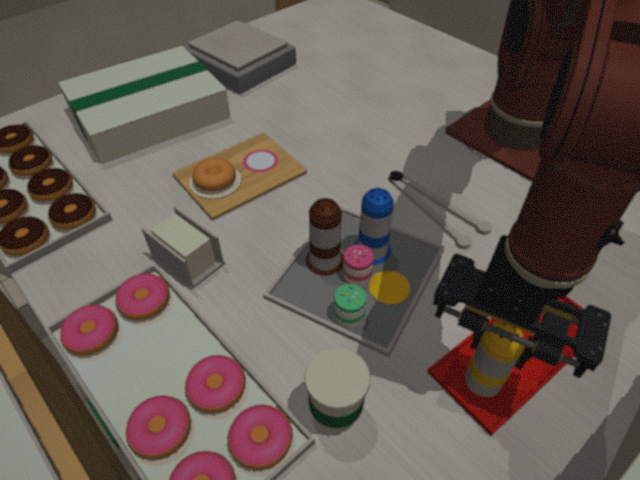

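The yellow shaker hangs upright over the tray's near end at (493,370), and the bare yellow coaster shows at (389,287). I'll lower it the last millimetre or two and release.

Call:
drive_tool --increments '[[[0, 0, 0, 0, 0, 0.001, 0.04], [0, 0, 0, 0, 0, 0.002, 0.04], [0, 0, 0, 0, 0, 0.002, 0.04]]]'

```text
time: 6.3
eef_pos: [0.5481, 0.2972, 0.0976]
tcp_rot: [-0.504, 3.099, 0.002]
wrist_force: [-3.9, -2.6, 11.3]
grip_width: 0.0512
gripper_force: 29.9
```

Call:
drive_tool --increments '[[[0, 0, 0, 0, 0, 0, 0.06], [0, 0, 0, 0, 0, 0, 0.07], [0, 0, 0, 0, 0, 0, 0.087], [0, 0, 0, 0, 0, 0, 0.087], [0, 0, 0, 0, 0, 0, 0.087], [0, 0, 0, 0, 0, 0, 0.087]]]'

```text
time: 6.9
eef_pos: [0.5473, 0.2968, 0.0954]
tcp_rot: [0.505, -3.101, 0.0]
wrist_force: [-0.4, 0.6, 0.0]
grip_width: 0.0852
gripper_force: 0.0
```

Call:
drive_tool --increments '[[[0, 0, 0, 0, 0, -0.02, 0.087], [0, 0, 0, 0, 0, -0.05, 0.087], [0, 0, 0, 0, 0, -0.09, 0.087], [0, 0, 0, 0, 0, -0.13, 0.087], [0, 0, 0, 0, 0, -0.16, 0.087], [0, 0, 0, 0, 0, -0.16, 0.087], [0, 0, 0, 0, 0, -0.16, 0.087]]]'

```text
time: 7.6
eef_pos: [0.5475, 0.2969, 0.2558]
tcp_rot: [-0.504, 3.1, 0.001]
wrist_force: [0.3, 0.3, -1.3]
grip_width: 0.0868
gripper_force: 0.0
```

```bash
python3 -c "
from h import *
plan(.4862,.0178,.26)
c=cams.camera('scene');b=cv2.cvtColor(c['color'],cv2.COLOR_RGB2HSV)
m=cv2.inRange(b,(20,150,60),(32,255,255));m[:,:360]=0;m[:260]=0;m[310:]=0;m[:,420:]=0
n=cv2.findContours(m,0,1)[0];n=max(n,key=cv2.contourArea);e=cv2.fitEllipse(n);print(e,at(c,e[0],.007))
"
```

```text
t 7.6 pos [0.5475 0.2969 0.2558] w 0.0868 F [ 0.3  0.3 -1.3] row [0.02, 0.06, -0.02] [0.1466, -0.2453, -0.0044]
((388.9880676269531, 287.07489013671875), (31.676551818847656, 39.95518493652344), 101.201416015625) [0.52748688 0.09629353]
```

Call:
drive_tool --increments '[[[0, 0, 0, 0.147, -0.245, -0.004, 0.087], [0, 0, 0, 0.147, -0.245, -0.004, 0.087], [0, 0, 0, 0.147, -0.245, -0.004, 0.087], [0, 0, 0, 0.147, -0.245, -0.004, 0.087], [0, 0, 0, 0.147, -0.245, -0.004, 0.087], [0, 0, 0, 0.147, -0.245, -0.004, 0.087], [0, 0, 0, 0.147, -0.245, -0.004, 0.087], [0, 0, 0, 0.147, -0.245, -0.004, 0.087]]]'

```text
time: 8.45
eef_pos: [0.4849, 0.0175, 0.2585]
tcp_rot: [0.502, -3.1, -0.001]
wrist_force: [0.1, -0.1, -0.5]
grip_width: 0.087
gripper_force: 0.0
```

```bash
python3 -c "
from h import *
plan(.4862,.0178,.1)"
```

```text
t 8.45 pos [0.4849 0.0175 0.2585] w 0.087 F [ 0.1 -0.1 -0.5] row [0.03, -0.07, -0.1] [-0.0015, -0.0002, 0.1585]
```

Call:
drive_tool --increments '[[[0, 0, 0, -0.001, 0, 0.04, 0.087], [0, 0, 0, -0.001, 0, 0.08, 0.087], [0, 0, 0, -0.001, 0, 0.11, 0.087], [0, 0, 0, -0.001, 0, 0.135, 0.087], [0, 0, 0, -0.001, 0, 0.15, 0.087], [0, 0, 0, -0.001, 0, 0.159, 0.087], [0, 0, 0, -0.001, 0, 0.159, 0.087]]]'

```text
time: 9.15
eef_pos: [0.4856, 0.019, 0.0989]
tcp_rot: [0.507, -3.097, 0.001]
wrist_force: [0.3, 0.2, 0.1]
grip_width: 0.0869
gripper_force: 0.0
```

Call:
drive_tool --increments '[[[0, 0, 0, 0, 0, 0, 0.045], [0, 0, 0, 0, 0, 0, 0.04], [0, 0, 0, 0, 0, 0, 0.04], [0, 0, 0, 0, 0, 0, 0.04], [0, 0, 0, 0, 0, 0, 0.04], [0, 0, 0, 0, 0, 0, 0.04], [0, 0, 0, 0, 0, 0, 0.04]]]'

```text
time: 9.85
eef_pos: [0.4866, 0.0183, 0.1007]
tcp_rot: [-0.504, 3.1, 0.0]
wrist_force: [-0.5, 0.8, 2.7]
grip_width: 0.0514
gripper_force: 29.9
```

Call:
drive_tool --increments '[[[0, 0, 0, 0, 0, -0.01, 0.04], [0, 0, 0, 0, 0, -0.03, 0.04], [0, 0, 0, 0, 0, -0.06, 0.04], [0, 0, 0, 0, 0, -0.095, 0.04], [0, 0, 0, 0, 0, -0.13, 0.04], [0, 0, 0, 0, 0, -0.15, 0.04], [0, 0, 0, 0, 0, -0.16, 0.04], [0, 0, 0, 0, 0, -0.16, 0.04]]]'

```text
time: 10.65
eef_pos: [0.4869, 0.0181, 0.2615]
tcp_rot: [-0.504, 3.099, 0.001]
wrist_force: [0.4, 0.2, -1.9]
grip_width: 0.0516
gripper_force: 29.8
```

```bash
python3 -c "
from h import *
plan(.388,.309,.26)"
```

```text
t 10.65 pos [0.4869 0.0181 0.2615] w 0.0516 F [ 0.4  0.2 -1.9] row [0.0, 0.1, -0.03] [0.0016, 0.3072, 0.0015]
```

Call:
drive_tool --increments '[[[0, 0, 0, 0, 0.02, 0, 0.04], [0, 0, 0, 0, 0.055, 0, 0.04], [0, 0, 0, 0, 0.1, 0, 0.04], [0, 0, 0, 0, 0.145, 0, 0.04], [0, 0, 0, 0, 0.19, 0, 0.04], [0, 0, 0, 0, 0.235, 0, 0.04], [0, 0, 0, 0.001, 0.27, 0, 0.04], [0, 0, 0, 0.002, 0.295, 0, 0.04], [0, 0, 0, 0.002, 0.307, 0, 0.04], [0, 0, 0, 0.002, 0.307, 0, 0.04]]]'

```text
time: 11.65
eef_pos: [0.3865, 0.3093, 0.2591]
tcp_rot: [0.508, -3.099, 0.002]
wrist_force: [-0.8, -0.2, -1.8]
grip_width: 0.051
gripper_force: 29.8
```

Call:
drive_tool --increments '[[[0, 0, 0, 0, 0, 0.02, 0.04], [0, 0, 0, 0, 0, 0.055, 0.04], [0, 0, 0, 0, 0, 0.09, 0.04], [0, 0, 0, 0, 0, 0.12, 0.04], [0, 0, 0, 0, 0, 0.14, 0.04], [0, 0, 0, 0, 0, 0.15, 0.04], [0, 0, 0, 0, 0, 0.157, 0.04], [0, 0, 0, 0, 0, 0.161, 0.04], [0, 0, 0, 0, 0, 0.163, 0.04], [0, 0, 0, 0, 0, 0.163, 0.04]]]'

```text
time: 12.65
eef_pos: [0.3876, 0.3089, 0.0979]
tcp_rot: [-0.504, 3.1, 0.001]
wrist_force: [-0.5, 0.3, -2.7]
grip_width: 0.0511
gripper_force: 29.8
```

Call:
drive_tool --increments '[[[0, 0, 0, 0, 0, 0.001, 0.04], [0, 0, 0, 0, 0, 0.0015, 0.04], [0, 0, 0, 0, 0, 0.0015, 0.04]]]'

```text
time: 12.95
eef_pos: [0.3881, 0.3093, 0.0976]
tcp_rot: [-0.504, 3.099, 0.002]
wrist_force: [-2.3, -2.4, 8.2]
grip_width: 0.0515
gripper_force: 30.0
```

Contact is felt, so I release and go up.

Call:
drive_tool --increments '[[[0, 0, 0, 0, 0, 0, 0.06], [0, 0, 0, 0, 0, 0, 0.07], [0, 0, 0, 0, 0, 0, 0.087], [0, 0, 0, 0, 0, 0, 0.087], [0, 0, 0, 0, 0, 0, 0.087], [0, 0, 0, 0, 0, 0, 0.087]]]'

```text
time: 13.55
eef_pos: [0.3872, 0.3087, 0.0959]
tcp_rot: [0.505, -3.101, 0.0]
wrist_force: [-0.5, 0.8, 0.3]
grip_width: 0.0853
gripper_force: 0.0
```

Call:
drive_tool --increments '[[[0, 0, 0, 0, 0, -0.02, 0.087], [0, 0, 0, 0, 0, -0.05, 0.087], [0, 0, 0, 0, 0, -0.09, 0.087], [0, 0, 0, 0, 0, -0.13, 0.087], [0, 0, 0, 0, 0, -0.16, 0.087], [0, 0, 0, 0, 0, -0.16, 0.087], [0, 0, 0, 0, 0, -0.16, 0.087]]]'

```text
time: 14.25
eef_pos: [0.3874, 0.3088, 0.2562]
tcp_rot: [-0.504, 3.1, 0.001]
wrist_force: [-0.1, 0.0, 0.0]
grip_width: 0.087
gripper_force: 0.0
```

```bash
python3 -c "
from h import *
plan(.562,-.0205,.26)"
```

```text
t 14.25 pos [0.3874 0.3088 0.2562] w 0.087 F [-0.1  0.   0. ] row [0.03, 0.05, -0.02] [-0.0612, -0.3677, -0.004]
```

Call:
drive_tool --increments '[[[0, 0, 0, -0.061, -0.368, -0.004, 0.087], [0, 0, 0, -0.061, -0.368, -0.004, 0.087], [0, 0, 0, -0.061, -0.368, -0.004, 0.087], [0, 0, 0, -0.061, -0.368, -0.004, 0.087], [0, 0, 0, -0.061, -0.368, -0.004, 0.087], [0, 0, 0, -0.061, -0.368, -0.004, 0.087], [0, 0, 0, -0.061, -0.368, -0.004, 0.087], [0, 0, 0, -0.061, -0.368, -0.004, 0.087], [0, 0, 0, -0.061, -0.368, -0.004, 0.087], [0, 0, 0, -0.061, -0.368, -0.004, 0.087]]]'

```text
time: 15.25
eef_pos: [0.5611, -0.0209, 0.2584]
tcp_rot: [0.503, -3.098, 0.0]
wrist_force: [-0.6, 0.0, -0.4]
grip_width: 0.087
gripper_force: 0.0
```

```bash
python3 -c "
from h import *
plan(.562,-.0205,.1)
c=cams.camera('scene');crop(c,260,150,360,320,2,'s2.png')"
```

```text
t 15.25 pos [ 0.5611 -0.0209  0.2584] w 0.087 F [-0.6  0.  -0.4] row [0.02, -0.15, -0.07] [-0.0014, 0.0001, 0.1584]
```

View pics/s2.png

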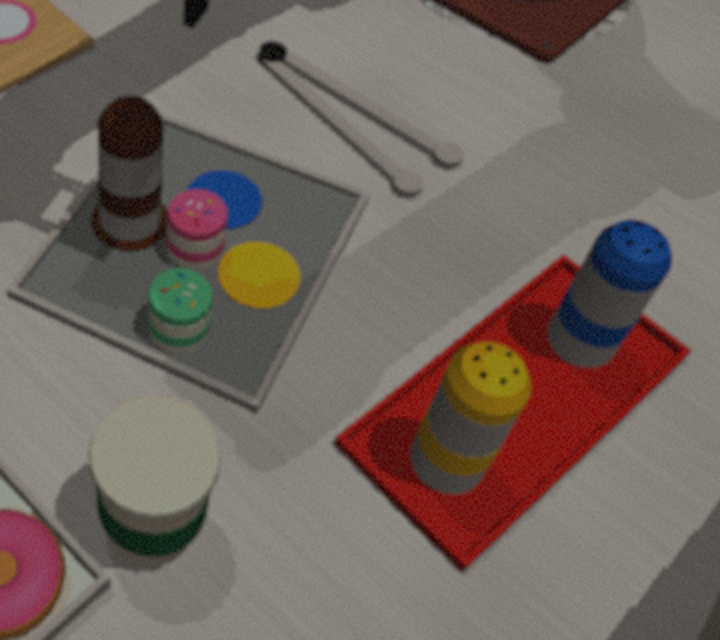

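Yellow and blue stand upright in the tray, with base bottoms at about crop (447,492) and (588,366). The tray corners are at (337,440), (463,567), (688,350) and (565,258). I'll check the tray centre from these while grasping cocoa.

Call:
drive_tool --increments '[[[0, 0, 0, -0.001, 0, 0.04, 0.087], [0, 0, 0, -0.001, 0, 0.08, 0.087], [0, 0, 0, -0.001, 0, 0.11, 0.087], [0, 0, 0, -0.001, 0, 0.135, 0.087], [0, 0, 0, -0.001, 0, 0.15, 0.087], [0, 0, 0, -0.001, 0, 0.159, 0.087], [0, 0, 0, -0.001, 0, 0.159, 0.087]]]'

```text
time: 16.0
eef_pos: [0.5623, -0.02, 0.1003]
tcp_rot: [0.506, -3.099, -0.0]
wrist_force: [-0.4, 1.1, 0.7]
grip_width: 0.087
gripper_force: 0.0
```

Call:
drive_tool --increments '[[[0, 0, 0, 0, 0, 0, 0.045], [0, 0, 0, 0, 0, 0, 0.04], [0, 0, 0, 0, 0, 0, 0.04], [0, 0, 0, 0, 0, 0, 0.04], [0, 0, 0, 0, 0, 0, 0.04], [0, 0, 0, 0, 0, 0, 0.04], [0, 0, 0, 0, 0, 0, 0.04]]]'

```text
time: 16.7
eef_pos: [0.5629, -0.0206, 0.1011]
tcp_rot: [-0.505, 3.101, 0.0]
wrist_force: [-0.3, -0.1, 2.4]
grip_width: 0.0511
gripper_force: 30.0
```

Call:
drive_tool --increments '[[[0, 0, 0, 0, 0, -0.01, 0.04], [0, 0, 0, 0, 0, -0.03, 0.04], [0, 0, 0, 0, 0, -0.06, 0.04], [0, 0, 0, 0, 0, -0.095, 0.04], [0, 0, 0, 0, 0, -0.13, 0.04], [0, 0, 0, 0, 0, -0.15, 0.04], [0, 0, 0, 0, 0, -0.16, 0.04], [0, 0, 0, 0, 0, -0.16, 0.04]]]'

```text
time: 17.5
eef_pos: [0.5631, -0.0208, 0.262]
tcp_rot: [-0.504, 3.099, 0.0]
wrist_force: [-0.7, -0.3, -2.4]
grip_width: 0.0509
gripper_force: 30.0
```

```bash
python3 -c "
from h import *
plan(.468,.303,.26)
c=cams.camera('scene')
g=lambda u,v,z:at(c,(u/2+260,v/2+150),z)
q=np.array([g(337,440,.012),g(463,567,.012),g(688,350,.012),g(565,258,.012)]);print(q.round(4),q.mean(0),np.linalg.norm(q-np.roll(q,1,0),axis=1))
print(px(c,np.array([.548,.297,.134]))*2-[520,300],px(c,np.array([.388,.309,.134]))*2-[520,300])
"
```

```text
t 17.5 pos [ 0.5631 -0.0208  0.262 ] w 0.0509 F [-0.7 -0.3 -2.4] row [-0.01, 0.1, -0.02] [-0.0124, 0.3372, 0.002]
[[0.5984 0.2366]
 [0.609  0.3521]
 [0.3403 0.3736]
 [0.3312 0.2599]] [0.46974426 0.30554116] [0.26823041 0.11599623 0.26965965 0.11407347]
[496.6411597 360.0215195] [642.04015104 234.80367432]
```

Call:
drive_tool --increments '[[[0, 0, 0, -0.001, 0.02, 0, 0.04], [0, 0, 0, -0.002, 0.055, 0, 0.04], [0, 0, 0, -0.004, 0.1, 0, 0.04], [0, 0, 0, -0.006, 0.148, 0, 0.04], [0, 0, 0, -0.008, 0.196, 0, 0.04], [0, 0, 0, -0.009, 0.244, 0, 0.04], [0, 0, 0, -0.011, 0.285, 0, 0.04], [0, 0, 0, -0.012, 0.318, 0, 0.04], [0, 0, 0, -0.012, 0.337, 0, 0.04], [0, 0, 0, -0.012, 0.337, 0, 0.04]]]'

```text
time: 18.55
eef_pos: [0.4648, 0.3058, 0.2586]
tcp_rot: [0.512, -3.096, 0.002]
wrist_force: [0.1, 0.2, -2.5]
grip_width: 0.0511
gripper_force: 30.0
```

Call:
drive_tool --increments '[[[0, 0, 0, 0, 0, 0.02, 0.04], [0, 0, 0, 0, 0, 0.055, 0.04], [0, 0, 0, 0, 0, 0.09, 0.04], [0, 0, 0, 0, 0, 0.12, 0.04], [0, 0, 0, 0, 0, 0.14, 0.04], [0, 0, 0, 0, 0, 0.15, 0.04], [0, 0, 0, 0, 0, 0.157, 0.04], [0, 0, 0, 0, 0, 0.161, 0.04], [0, 0, 0, 0, 0, 0.163, 0.04], [0, 0, 0, 0, 0, 0.163, 0.04]]]'

```text
time: 19.55
eef_pos: [0.4676, 0.303, 0.0985]
tcp_rot: [-0.504, 3.1, 0.001]
wrist_force: [-1.7, 0.6, -1.0]
grip_width: 0.0514
gripper_force: 30.0
```

Call:
drive_tool --increments '[[[0, 0, 0, 0, 0, 0.001, 0.04], [0, 0, 0, 0, 0, 0.0015, 0.04], [0, 0, 0, 0, 0, 0.0015, 0.04]]]'

```text
time: 19.85
eef_pos: [0.4681, 0.3033, 0.0981]
tcp_rot: [-0.504, 3.099, 0.002]
wrist_force: [-2.2, -1.7, 7.9]
grip_width: 0.0507
gripper_force: 30.0
```

Call:
drive_tool --increments '[[[0, 0, 0, 0, 0, 0, 0.06], [0, 0, 0, 0, 0, 0, 0.07], [0, 0, 0, 0, 0, 0, 0.087], [0, 0, 0, 0, 0, 0, 0.087], [0, 0, 0, 0, 0, 0, 0.087], [0, 0, 0, 0, 0, 0, 0.087]]]'

```text
time: 20.45
eef_pos: [0.4673, 0.3027, 0.0964]
tcp_rot: [0.504, -3.101, 0.0]
wrist_force: [0.4, 0.5, 0.6]
grip_width: 0.0851
gripper_force: 0.0
```

Call:
drive_tool --increments '[[[0, 0, 0, 0, 0, -0.02, 0.087], [0, 0, 0, 0, 0, -0.05, 0.087], [0, 0, 0, 0, 0, -0.09, 0.087], [0, 0, 0, 0, 0, -0.13, 0.087], [0, 0, 0, 0, 0, -0.16, 0.087], [0, 0, 0, 0, 0, -0.16, 0.087], [0, 0, 0, 0, 0, -0.16, 0.087]]]'

```text
time: 21.15
eef_pos: [0.4674, 0.3029, 0.2567]
tcp_rot: [-0.504, 3.1, 0.001]
wrist_force: [-0.4, -1.5, -1.6]
grip_width: 0.0869
gripper_force: 0.0
```

```bash
python3 -c "
from h import *
plan(.543,.038,.2)
c=cams.camera('scene');crop(c,230,120,390,290,2,'s3.png')
b=cv2.cvtColor(c['color'],cv2.COLOR_RGB2HSV)
for n,lo,hi,bx,z in(('yel',(20,150,60),(32,255,255),(360,260,420,310),.007),('pinklid',(150,90,60),(178,255,255),(335,235,385,268),.052)):
  m=np.zeros(b.shape[:2],'uint8');u,v,U,V=bx;m[v:V,u:U]=cv2.inRange(b,lo,hi)[v:V,u:U]
  k=max(cv2.findContours(m,0,1)[0],key=cv2.contourArea);e=cv2.fitEllipse(k);print(n,e,at(c,e[0],z))
"
```

```text
t 21.15 pos [0.4674 0.3029 0.2567] w 0.0869 F [-0.4 -1.5 -1.6] row [0.03, 0.05, -0.02] [0.0124, -0.2752, 0.0566]
yel ((388.9708557128906, 287.055908203125), (31.57889747619629, 39.98920822143555), 101.50462341308594) [0.52747896 0.09624841]
pinklid ((357.9368896484375, 256.4560241699219), (23.237714767456055, 30.062192916870117), 93.15457153320312) [0.54723403 0.04119371]
```

View pics/s3.png

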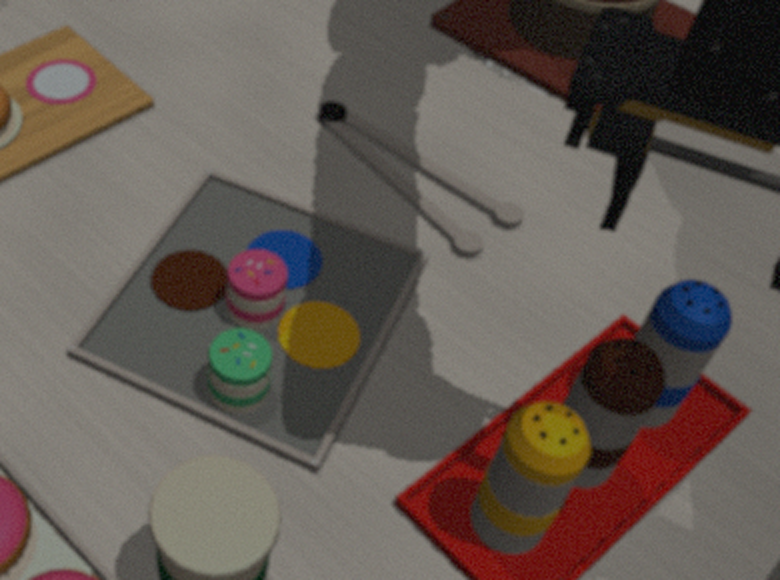

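All three shakers stand upright in the tray, and the cocoa coaster is bare at crop (188,279). Next is the pink tub.

Call:
drive_tool --increments '[[[0, 0, 0, 0.0115, -0.274, 0, 0.087], [0, 0, 0, 0.0115, -0.274, 0, 0.087], [0, 0, 0, 0.0115, -0.274, 0, 0.087], [0, 0, 0, 0.0115, -0.274, 0, 0.087], [0, 0, 0, 0.0115, -0.274, 0, 0.087], [0, 0, 0, 0.0115, -0.274, 0.02, 0.087], [0, 0, 0, 0.0115, -0.274, 0.056, 0.087], [0, 0, 0, 0.0115, -0.274, 0.056, 0.087]]]'

```text
time: 22.0
eef_pos: [0.5401, 0.038, 0.1953]
tcp_rot: [0.5, -3.092, 0.002]
wrist_force: [-1.3, 0.8, 0.2]
grip_width: 0.0867
gripper_force: 0.0
```

```bash
python3 -c "
from h import *
plan(.544,.039,.036)"
```

```text
t 22.0 pos [0.5401 0.038  0.1953] w 0.0867 F [-1.3  0.8  0.2] row [0.02, -0.51, -0.12] [-0.0055, -0.0004, 0.1593]
```

Call:
drive_tool --increments '[[[0, 0, 0, 0, 0, 0.03, 0.087], [0, 0, 0, 0, 0, 0.065, 0.087], [0, 0, 0, 0, 0, 0.1, 0.087], [0, 0, 0, 0, 0, 0.13, 0.087], [0, 0, 0, 0, 0, 0.15, 0.087], [0, 0, 0, 0, 0, 0.162, 0.087], [0, 0, 0, 0, 0, 0.164, 0.087], [0, 0, 0, 0, 0, 0.164, 0.087]]]'

```text
time: 22.8
eef_pos: [0.5436, 0.0396, 0.0371]
tcp_rot: [-0.505, 3.1, -0.0]
wrist_force: [0.4, -0.5, 0.3]
grip_width: 0.087
gripper_force: 0.0
```

```bash
python3 -c "
from h import *
plan(.544,.039,.036)"
```

```text
t 22.8 pos [0.5436 0.0396 0.0371] w 0.087 F [ 0.4 -0.5  0.3] row [-0.0, 0.01, 0.02] [-0.0002, -0.0007, 0.0011]
```

Call:
drive_tool --increments '[[[0, 0, 0, 0, 0, 0, 0.045], [0, 0, 0, 0, 0, 0, 0.036], [0, 0, 0, 0, 0, 0, 0.036], [0, 0, 0, 0, 0, 0, 0.036], [0, 0, 0, 0, 0, 0, 0.036], [0, 0, 0, 0, 0, 0, 0.036], [0, 0, 0, 0, 0, 0, 0.036], [0, 0, 0, 0, 0, 0, 0.036]]]'

```text
time: 23.6
eef_pos: [0.5433, 0.0393, 0.0365]
tcp_rot: [0.504, -3.101, -0.0]
wrist_force: [-0.5, -0.2, 1.7]
grip_width: 0.0474
gripper_force: 30.0
```

Call:
drive_tool --increments '[[[0, 0, 0, 0, 0, -0.01, 0.036], [0, 0, 0, 0, 0, -0.03, 0.036], [0, 0, 0, 0, 0, -0.06, 0.036], [0, 0, 0, 0, 0, -0.085, 0.036], [0, 0, 0, 0, 0, -0.1, 0.036], [0, 0, 0, 0, 0, -0.1, 0.036], [0, 0, 0, 0, 0, -0.1, 0.036]]]'

```text
time: 24.3
eef_pos: [0.5431, 0.0393, 0.1363]
tcp_rot: [-0.505, 3.101, 0.0]
wrist_force: [-0.1, 0.5, -0.9]
grip_width: 0.0473
gripper_force: 30.0
```

```bash
python3 -c "
from h import *
plan(.486,-.297,.14)
c=cams.camera('scene');t=cams.camera('top');print(at(c,(260.5,161),.012))
for nm,c in(('scene',c),('top',t)):
  b=cv2.cvtColor(c['color'],cv2.COLOR_RGB2HSV)
  for n,lo,hi,bx,z in(('pad',(150,50,60),(178,255,255),(450,240,530,310) if nm=='top' else (235,140,290,180),.012),):
    m=np.zeros(b.shape[:2],'uint8');u,v,U,V=bx;m[v:V,u:U]=cv2.inRange(b,lo,hi)[v:V,u:U]
    p=cv2.findNonZero(m);k=cv2.convexHull(p);e=cv2.fitEllipse(k);print(nm,n,e,at(c,e[0],z))
crop(t,232,170,156,160,3.75,'t2.png')
"
```

```text
t 24.3 pos [0.5431 0.0393 0.1363] w 0.0473 F [-0.1  0.5 -0.9] row [0.01, 0.01, -0.01] [0.1608, -0.3009, -0.0038]
[ 0.48606908 -0.29523793]
scene pad ((260.0926818847656, 160.5528564453125), (21.427085876464844, 34.50442886352539), 85.06163024902344) [ 0.48579589 -0.2969375 ]
top pad ((488.9844970703125, 276.16229248046875), (36.681053161621094, 38.24717712402344), 152.5863037109375) [ 0.48481769 -0.29770465]
```

View pics/t2.png

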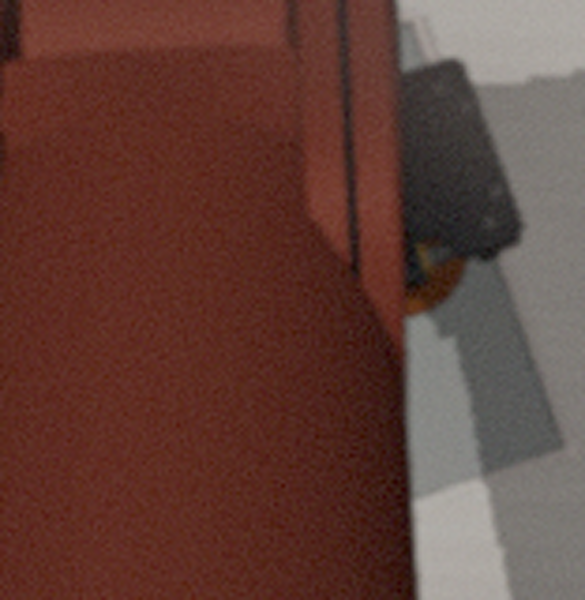

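The arm hides the station in that view, but both cameras agree on the pad at (0.4855,-0.297). I carry the tub there.

Call:
drive_tool --increments '[[[0, 0, 0, 0.01, -0.018, -0.004, 0.036], [0, 0, 0, 0.028, -0.053, -0.004, 0.036], [0, 0, 0, 0.048, -0.09, -0.004, 0.036], [0, 0, 0, 0.07, -0.13, -0.004, 0.036], [0, 0, 0, 0.092, -0.172, -0.004, 0.036], [0, 0, 0, 0.114, -0.214, -0.004, 0.036], [0, 0, 0, 0.134, -0.25, -0.004, 0.036], [0, 0, 0, 0.15, -0.28, -0.004, 0.036], [0, 0, 0, 0.161, -0.301, -0.004, 0.036], [0, 0, 0, 0.161, -0.301, -0.004, 0.036]]]'

```text
time: 25.4
eef_pos: [0.4837, -0.3012, 0.1396]
tcp_rot: [0.495, -3.1, 0.002]
wrist_force: [-0.2, -1.2, -1.6]
grip_width: 0.0475
gripper_force: 30.0
```

Call:
drive_tool --increments '[[[0, 0, 0, 0, 0, 0.02, 0.036], [0, 0, 0, 0, 0, 0.045, 0.036], [0, 0, 0, 0, 0, 0.06, 0.036], [0, 0, 0, 0, 0, 0.07, 0.036], [0, 0, 0, 0, 0, 0.07, 0.036], [0, 0, 0, 0, 0, 0.07, 0.036]]]'

```text
time: 26.0
eef_pos: [0.4862, -0.2974, 0.0709]
tcp_rot: [-0.505, 3.101, -0.0]
wrist_force: [0.6, -0.3, -0.8]
grip_width: 0.0476
gripper_force: 30.0
```

```bash
python3 -c "
from h import *
plan(.4855,-.297,.0445)
c=cams.camera('scene');crop(c,150,90,200,150,4,'s4.png')
t=cams.camera('top');crop(t,232,170,156,160,3.75,'t3.png')
"
```

```text
t 26.0 pos [ 0.4862 -0.2974  0.0709] w 0.0476 F [ 0.6 -0.3 -0.8] row [-0.02, 0.0, -0.02] [0.0005, 0.0006, 0.0264]
```

View pics/s4.png

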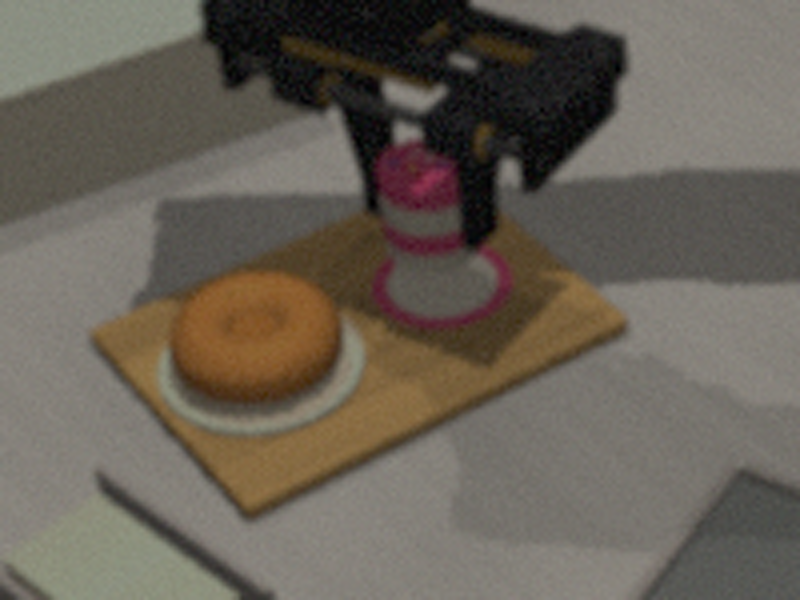

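View pics/t3.png

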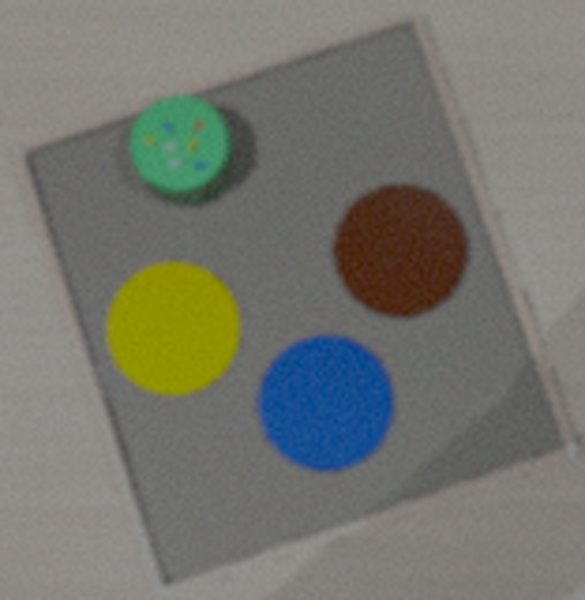

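The tub hangs level above the pad, with the lid at crop (417,175) and the pad at (442,285). The top view shows the bare coasters at crop (174,328), (326,403) and (401,250), matching my estimates, and the mint tub unmoved. I lower the tub.

Call:
drive_tool --increments '[[[0, 0, 0, 0, 0, 0.008, 0.036], [0, 0, 0, 0, 0, 0.016, 0.036], [0, 0, 0, 0, 0, 0.022, 0.036], [0, 0, 0, 0, 0, 0.024, 0.036], [0, 0, 0, 0, 0, 0.0255, 0.036], [0, 0, 0, 0, 0, 0.027, 0.036], [0, 0, 0, 0, 0, 0.027, 0.036]]]'

```text
time: 26.8
eef_pos: [0.4858, -0.2973, 0.0445]
tcp_rot: [-0.504, 3.101, 0.002]
wrist_force: [-6.3, 4.6, 12.6]
grip_width: 0.0473
gripper_force: 30.0
```

Call:
drive_tool --increments '[[[0, 0, 0, 0, 0, 0, 0.055], [0, 0, 0, 0, 0, 0, 0.065], [0, 0, 0, 0, 0, 0, 0.087], [0, 0, 0, 0, 0, 0, 0.087], [0, 0, 0, 0, 0, 0, 0.087], [0, 0, 0, 0, 0, 0, 0.087]]]'

```text
time: 27.4
eef_pos: [0.486, -0.2973, 0.0434]
tcp_rot: [0.504, -3.101, 0.0]
wrist_force: [-0.3, -0.4, 0.1]
grip_width: 0.0836
gripper_force: 0.0
```

Call:
drive_tool --increments '[[[0, 0, 0, 0, 0, -0.02, 0.087], [0, 0, 0, 0, 0, -0.05, 0.087], [0, 0, 0, 0, 0, -0.09, 0.087], [0, 0, 0, 0, 0, -0.13, 0.087], [0, 0, 0, 0, 0, -0.17, 0.087], [0, 0, 0, 0, 0, -0.21, 0.087], [0, 0, 0, 0, 0, -0.21, 0.087], [0, 0, 0, 0, 0, -0.21, 0.087]]]'

```text
time: 28.2
eef_pos: [0.4863, -0.2974, 0.254]
tcp_rot: [-0.505, 3.099, -0.001]
wrist_force: [0.2, 0.2, -0.3]
grip_width: 0.087
gripper_force: 0.0
```

```bash
python3 -c "
from h import *
plan(.469,.304,.26)
c=cams.camera('scene');b=cv2.cvtColor(c['color'],cv2.COLOR_RGB2HSV)
crop(c,190,110,130,110,5,'s5.png')
print('expected lid px in crop',(px(c,np.array([.4855,-.297,.06]))-[190,110])*5)
"
```

```text
t 28.2 pos [ 0.4863 -0.2974  0.254 ] w 0.087 F [ 0.2  0.2 -0.3] row [-0.05, 0.09, -0.01] [-0.1743, 0.5758, -0.0062]
expected lid px in crop [340.11666145 156.36713264]
```

View pics/s5.png

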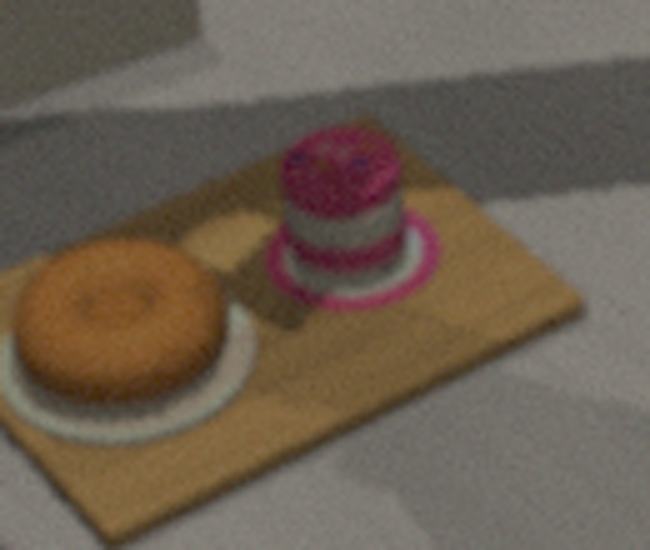

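The tub stands upright on the pad, its base about 3 mm left of the ring's centre, which is well inside tolerance. Next I return the shakers, starting with cocoa.

Call:
drive_tool --increments '[[[0, 0, 0, -0.172, 0.575, -0.006, 0.087], [0, 0, 0, -0.172, 0.575, -0.006, 0.087], [0, 0, 0, -0.172, 0.575, -0.006, 0.087], [0, 0, 0, -0.172, 0.575, -0.006, 0.087], [0, 0, 0, -0.172, 0.575, -0.006, 0.087], [0, 0, 0, -0.172, 0.575, -0.006, 0.087], [0, 0, 0, -0.172, 0.575, -0.006, 0.087], [0, 0, 0, -0.172, 0.575, -0.006, 0.087], [0, 0, 0, -0.172, 0.575, -0.006, 0.087], [0, 0, 0, -0.172, 0.575, -0.006, 0.087]]]'

```text
time: 29.25
eef_pos: [0.4688, 0.2042, 0.2567]
tcp_rot: [0.504, -3.098, 0.001]
wrist_force: [0.7, -0.6, 0.2]
grip_width: 0.0873
gripper_force: 0.0
```

```bash
python3 -c "
from h import *
plan(.4673,.3028,.26)"
```

```text
t 29.25 pos [0.4688 0.2042 0.2567] w 0.0873 F [ 0.7 -0.6  0.2] row [-0.02, -0.15, -0.01] [-0.0298, 0.094, -0.0034]
```

Call:
drive_tool --increments '[[[0, 0, 0, -0.03, 0.094, -0.003, 0.087], [0, 0, 0, -0.03, 0.094, -0.003, 0.087], [0, 0, 0, -0.03, 0.094, -0.003, 0.087], [0, 0, 0, -0.03, 0.094, -0.003, 0.087], [0, 0, 0, -0.03, 0.094, -0.003, 0.087], [0, 0, 0, -0.03, 0.094, -0.003, 0.087]]]'

```text
time: 29.85
eef_pos: [0.4689, 0.2996, 0.2609]
tcp_rot: [0.501, -3.101, 0.001]
wrist_force: [-0.8, 0.6, 0.3]
grip_width: 0.0871
gripper_force: 0.0
```

```bash
python3 -c "
from h import *
plan(.4673,.3028,.097)"
```

```text
t 29.85 pos [0.4689 0.2996 0.2609] w 0.0871 F [-0.8  0.6  0.3] row [-0.03, -0.05, -0.14] [0.0004, 0.0037, 0.1639]
```

Call:
drive_tool --increments '[[[0, 0, 0, 0, 0.003, 0.03, 0.087], [0, 0, 0, 0, 0.003, 0.07, 0.087], [0, 0, 0, 0, 0.003, 0.11, 0.087], [0, 0, 0, 0, 0.003, 0.135, 0.087], [0, 0, 0, 0, 0.003, 0.15, 0.087], [0, 0, 0, 0, 0.003, 0.162, 0.087], [0, 0, 0, 0, 0.003, 0.163, 0.087], [0, 0, 0, 0, 0.003, 0.163, 0.087]]]'

```text
time: 30.65
eef_pos: [0.4681, 0.3037, 0.099]
tcp_rot: [-0.503, 3.101, 0.0]
wrist_force: [0.9, -0.2, 0.3]
grip_width: 0.0871
gripper_force: 0.0
```

Call:
drive_tool --increments '[[[0, 0, 0, 0, 0, 0, 0.045], [0, 0, 0, 0, 0, 0, 0.04], [0, 0, 0, 0, 0, 0, 0.04], [0, 0, 0, 0, 0, 0, 0.04], [0, 0, 0, 0, 0, 0, 0.04], [0, 0, 0, 0, 0, 0, 0.04], [0, 0, 0, 0, 0, 0, 0.04]]]'

```text
time: 31.35
eef_pos: [0.4678, 0.304, 0.0985]
tcp_rot: [-0.505, 3.101, -0.0]
wrist_force: [0.7, -0.0, 1.4]
grip_width: 0.051
gripper_force: 30.0
```

Call:
drive_tool --increments '[[[0, 0, 0, 0, 0, -0.01, 0.04], [0, 0, 0, 0, 0, -0.03, 0.04], [0, 0, 0, 0, 0, -0.06, 0.04], [0, 0, 0, 0, 0, -0.095, 0.04], [0, 0, 0, 0, 0, -0.13, 0.04], [0, 0, 0, 0, 0, -0.15, 0.04], [0, 0, 0, 0, 0, -0.16, 0.04], [0, 0, 0, 0, 0, -0.16, 0.04]]]'

```text
time: 32.15
eef_pos: [0.468, 0.3042, 0.2596]
tcp_rot: [-0.504, 3.099, 0.002]
wrist_force: [0.4, 0.7, -2.3]
grip_width: 0.0511
gripper_force: 30.0
```

```bash
python3 -c "
from h import *
plan(.5628,-.0206,.26)"
```

```text
t 32.15 pos [0.468  0.3042 0.2596] w 0.0511 F [ 0.4  0.7 -2.3] row [0.04, 0.1, -0.02] [0.0131, -0.3381, -0.0006]
```

Call:
drive_tool --increments '[[[0, 0, 0, 0.001, -0.02, 0, 0.04], [0, 0, 0, 0.002, -0.055, 0, 0.04], [0, 0, 0, 0.004, -0.1, 0, 0.04], [0, 0, 0, 0.006, -0.148, 0, 0.04], [0, 0, 0, 0.008, -0.196, 0, 0.04], [0, 0, 0, 0.01, -0.244, 0, 0.04], [0, 0, 0, 0.012, -0.285, 0, 0.04], [0, 0, 0, 0.013, -0.318, 0, 0.04], [0, 0, 0, 0.013, -0.338, 0, 0.04], [0, 0, 0, 0.013, -0.338, 0, 0.04]]]'

```text
time: 33.15
eef_pos: [0.5621, -0.0247, 0.2567]
tcp_rot: [0.496, -3.099, 0.003]
wrist_force: [0.4, 0.7, -2.0]
grip_width: 0.051
gripper_force: 30.0
```

Call:
drive_tool --increments '[[[0, 0, 0, 0, 0, 0.02, 0.04], [0, 0, 0, 0, 0, 0.055, 0.04], [0, 0, 0, 0, 0, 0.09, 0.04], [0, 0, 0, 0, 0, 0.12, 0.04], [0, 0, 0, 0, 0, 0.14, 0.04], [0, 0, 0, 0, 0, 0.148, 0.04], [0, 0, 0, 0, 0, 0.153, 0.04], [0, 0, 0, 0, 0, 0.155, 0.04], [0, 0, 0, 0, 0, 0.155, 0.04], [0, 0, 0, 0, 0, 0.155, 0.04]]]'

```text
time: 34.15
eef_pos: [0.5631, -0.0206, 0.1043]
tcp_rot: [-0.504, 3.099, 0.0]
wrist_force: [0.4, 0.3, -1.7]
grip_width: 0.0508
gripper_force: 30.0
```

```bash
python3 -c "
from h import *
plan(.5628,-.0206,.1015)"
```

```text
t 34.15 pos [ 0.5631 -0.0206  0.1043] w 0.0508 F [ 0.4  0.3 -1.7] row [-0.01, 0.08, -0.02] [0.0002, 0.0001, 0.0028]
```

Call:
drive_tool --increments '[[[0, 0, 0, 0, 0, 0.0015, 0.04], [0, 0, 0, 0, 0, 0.003, 0.04], [0, 0, 0, 0, 0, 0.0038, 0.04], [0, 0, 0, 0, 0, 0.0038, 0.04]]]'

```text
time: 34.55
eef_pos: [0.5634, -0.0207, 0.1015]
tcp_rot: [-0.504, 3.099, 0.001]
wrist_force: [-5.0, 1.0, 13.7]
grip_width: 0.0512
gripper_force: 30.0
```

Call:
drive_tool --increments '[[[0, 0, 0, 0, 0, 0, 0.06], [0, 0, 0, 0, 0, 0, 0.07], [0, 0, 0, 0, 0, 0, 0.087], [0, 0, 0, 0, 0, 0, 0.087], [0, 0, 0, 0, 0, 0, 0.087], [0, 0, 0, 0, 0, 0, 0.087]]]'

```text
time: 35.15
eef_pos: [0.5625, -0.0207, 0.0995]
tcp_rot: [0.505, -3.101, 0.0]
wrist_force: [0.2, -0.5, 0.3]
grip_width: 0.0851
gripper_force: 0.0
```

Call:
drive_tool --increments '[[[0, 0, 0, 0, 0, -0.02, 0.087], [0, 0, 0, 0, 0, -0.05, 0.087], [0, 0, 0, 0, 0, -0.09, 0.087], [0, 0, 0, 0, 0, -0.13, 0.087], [0, 0, 0, 0, 0, -0.16, 0.087], [0, 0, 0, 0, 0, -0.16, 0.087], [0, 0, 0, 0, 0, -0.16, 0.087]]]'

```text
time: 35.85
eef_pos: [0.5627, -0.0207, 0.2599]
tcp_rot: [-0.504, 3.1, 0.0]
wrist_force: [-0.6, -0.6, -1.1]
grip_width: 0.087
gripper_force: 0.0
```

```bash
python3 -c "
from h import *
plan(.3872,.3088,.26)"
```

```text
t 35.85 pos [ 0.5627 -0.0207  0.2599] w 0.087 F [-0.6 -0.6 -1.1] row [-0.0, 0.06, -0.02] [0.062, 0.3682, -0.0001]
```

Call:
drive_tool --increments '[[[0, 0, 0, 0.062, 0.368, 0, 0.087], [0, 0, 0, 0.062, 0.368, 0, 0.087], [0, 0, 0, 0.062, 0.368, 0, 0.087], [0, 0, 0, 0.062, 0.368, 0, 0.087], [0, 0, 0, 0.062, 0.368, 0, 0.087], [0, 0, 0, 0.062, 0.368, 0, 0.087], [0, 0, 0, 0.062, 0.368, 0, 0.087], [0, 0, 0, 0.062, 0.368, 0, 0.087], [0, 0, 0, 0.062, 0.368, 0, 0.087], [0, 0, 0, 0.062, 0.368, 0, 0.087]]]'

```text
time: 36.85
eef_pos: [0.3867, 0.3082, 0.2582]
tcp_rot: [0.506, -3.099, 0.003]
wrist_force: [0.9, -0.3, 0.6]
grip_width: 0.087
gripper_force: 0.0
```

Call:
drive_tool --increments '[[[0, 0, 0, 0, 0, 0.03, 0.087], [0, 0, 0, 0, 0, 0.07, 0.087], [0, 0, 0, 0, 0, 0.11, 0.087], [0, 0, 0, 0, 0, 0.135, 0.087], [0, 0, 0, 0, 0, 0.15, 0.087], [0, 0, 0, 0, 0, 0.161, 0.087], [0, 0, 0, 0, 0, 0.162, 0.087], [0, 0, 0, 0, 0, 0.162, 0.087]]]'

```text
time: 37.65
eef_pos: [0.3875, 0.3082, 0.0979]
tcp_rot: [-0.503, 3.101, -0.0]
wrist_force: [-0.3, 0.4, -0.0]
grip_width: 0.087
gripper_force: 0.0
```

Call:
drive_tool --increments '[[[0, 0, 0, 0, 0, 0, 0.045], [0, 0, 0, 0, 0, 0, 0.04], [0, 0, 0, 0, 0, 0, 0.04], [0, 0, 0, 0, 0, 0, 0.04], [0, 0, 0, 0, 0, 0, 0.04], [0, 0, 0, 0, 0, 0, 0.04], [0, 0, 0, 0, 0, 0, 0.04]]]'

```text
time: 38.35
eef_pos: [0.3871, 0.3088, 0.0977]
tcp_rot: [-0.505, 3.101, 0.0]
wrist_force: [0.6, 0.8, 1.2]
grip_width: 0.0513
gripper_force: 29.9
```

Call:
drive_tool --increments '[[[0, 0, 0, 0, 0, -0.01, 0.04], [0, 0, 0, 0, 0, -0.03, 0.04], [0, 0, 0, 0, 0, -0.06, 0.04], [0, 0, 0, 0, 0, -0.095, 0.04], [0, 0, 0, 0, 0, -0.13, 0.04], [0, 0, 0, 0, 0, -0.15, 0.04], [0, 0, 0, 0, 0, -0.16, 0.04], [0, 0, 0, 0, 0, -0.16, 0.04]]]'

```text
time: 39.15
eef_pos: [0.3874, 0.3089, 0.2588]
tcp_rot: [-0.504, 3.099, 0.002]
wrist_force: [-0.2, 0.2, -2.4]
grip_width: 0.0512
gripper_force: 29.9
```

```bash
python3 -c "
from h import *
plan(.4864,.0181,.26)"
```

```text
t 39.15 pos [0.3874 0.3089 0.2588] w 0.0512 F [-0.2  0.2 -2.4] row [0.04, 0.1, -0.02] [-0.0017, -0.3071, -0.0015]
```

Call:
drive_tool --increments '[[[0, 0, 0, 0, -0.02, 0, 0.04], [0, 0, 0, 0, -0.055, 0, 0.04], [0, 0, 0, 0, -0.1, 0, 0.04], [0, 0, 0, 0, -0.145, 0, 0.04], [0, 0, 0, 0, -0.19, 0, 0.04], [0, 0, 0, 0, -0.235, 0, 0.04], [0, 0, 0, -0.001, -0.27, 0, 0.04], [0, 0, 0, -0.002, -0.295, 0, 0.04], [0, 0, 0, -0.002, -0.307, 0, 0.04], [0, 0, 0, -0.002, -0.307, 0, 0.04]]]'

```text
time: 40.15
eef_pos: [0.486, 0.0169, 0.2566]
tcp_rot: [0.501, -3.1, 0.001]
wrist_force: [-0.5, 0.5, -1.8]
grip_width: 0.0514
gripper_force: 29.9
```

Call:
drive_tool --increments '[[[0, 0, 0, 0, 0, 0.02, 0.04], [0, 0, 0, 0, 0, 0.055, 0.04], [0, 0, 0, 0, 0, 0.09, 0.04], [0, 0, 0, 0, 0, 0.12, 0.04], [0, 0, 0, 0, 0, 0.14, 0.04], [0, 0, 0, 0, 0, 0.148, 0.04], [0, 0, 0, 0, 0, 0.153, 0.04], [0, 0, 0, 0, 0, 0.155, 0.04], [0, 0, 0, 0, 0, 0.155, 0.04], [0, 0, 0, 0, 0, 0.155, 0.04]]]'

```text
time: 41.15
eef_pos: [0.4868, 0.0183, 0.1035]
tcp_rot: [-0.504, 3.099, 0.0]
wrist_force: [-0.5, -0.8, -1.4]
grip_width: 0.051
gripper_force: 29.9
```

```bash
python3 -c "
from h import *
plan(.4864,.0181,.1007)"
```

```text
t 41.15 pos [0.4868 0.0183 0.1035] w 0.051 F [-0.5 -0.8 -1.4] row [-0.0, 0.08, -0.01] [0.0005, -0.0001, 0.0028]
```

Call:
drive_tool --increments '[[[0, 0, 0, 0, 0, 0.0015, 0.04], [0, 0, 0, 0, 0, 0.003, 0.04], [0, 0, 0, 0, 0, 0.0038, 0.04], [0, 0, 0, 0, 0, 0.0038, 0.04]]]'

```text
time: 41.55
eef_pos: [0.4874, 0.0184, 0.1006]
tcp_rot: [-0.504, 3.099, 0.001]
wrist_force: [-4.9, 0.2, 17.0]
grip_width: 0.0515
gripper_force: 30.1
```

Call:
drive_tool --increments '[[[0, 0, 0, 0, 0, 0, 0.06], [0, 0, 0, 0, 0, 0, 0.07], [0, 0, 0, 0, 0, 0, 0.087], [0, 0, 0, 0, 0, 0, 0.087], [0, 0, 0, 0, 0, 0, 0.087], [0, 0, 0, 0, 0, 0, 0.087]]]'

```text
time: 42.15
eef_pos: [0.4862, 0.0181, 0.0988]
tcp_rot: [0.504, -3.101, 0.0]
wrist_force: [-0.8, 0.3, -0.0]
grip_width: 0.0851
gripper_force: 0.0
```

Call:
drive_tool --increments '[[[0, 0, 0, 0, 0, -0.02, 0.087], [0, 0, 0, 0, 0, -0.05, 0.087], [0, 0, 0, 0, 0, -0.09, 0.087], [0, 0, 0, 0, 0, -0.13, 0.087], [0, 0, 0, 0, 0, -0.16, 0.087], [0, 0, 0, 0, 0, -0.16, 0.087], [0, 0, 0, 0, 0, -0.16, 0.087]]]'

```text
time: 42.85
eef_pos: [0.4865, 0.0181, 0.2591]
tcp_rot: [-0.505, 3.1, 0.0]
wrist_force: [0.2, -0.1, -0.2]
grip_width: 0.0872
gripper_force: 0.0
```

```bash
python3 -c "
from h import *
plan(.5475,.2969,.26)"
```

```text
t 42.85 pos [0.4865 0.0181 0.2591] w 0.0872 F [ 0.2 -0.1 -0.2] row [0.0, 0.06, -0.01] [-0.1463, 0.245, -0.0008]
```

Call:
drive_tool --increments '[[[0, 0, 0, -0.146, 0.245, 0, 0.087], [0, 0, 0, -0.146, 0.245, 0, 0.087], [0, 0, 0, -0.146, 0.245, 0, 0.087], [0, 0, 0, -0.146, 0.245, 0, 0.087], [0, 0, 0, -0.146, 0.245, 0, 0.087], [0, 0, 0, -0.146, 0.245, 0, 0.087], [0, 0, 0, -0.146, 0.245, 0, 0.087], [0, 0, 0, -0.146, 0.245, 0, 0.087], [0, 0, 0, -0.146, 0.245, 0, 0.087]]]'

```text
time: 43.75
eef_pos: [0.5471, 0.2952, 0.2578]
tcp_rot: [0.502, -3.1, 0.002]
wrist_force: [-0.0, 0.3, 0.2]
grip_width: 0.0873
gripper_force: 0.0
```

Call:
drive_tool --increments '[[[0, 0, 0, 0, 0, 0.03, 0.087], [0, 0, 0, 0, 0, 0.07, 0.087], [0, 0, 0, 0, 0, 0.11, 0.087], [0, 0, 0, 0, 0, 0.135, 0.087], [0, 0, 0, 0, 0, 0.15, 0.087], [0, 0, 0, 0, 0, 0.161, 0.087], [0, 0, 0, 0, 0, 0.162, 0.087], [0, 0, 0, 0, 0, 0.162, 0.087]]]'

```text
time: 44.55
eef_pos: [0.5477, 0.2968, 0.0979]
tcp_rot: [-0.504, 3.1, 0.001]
wrist_force: [-1.0, -0.3, -0.3]
grip_width: 0.0868
gripper_force: 0.0
```

Call:
drive_tool --increments '[[[0, 0, 0, 0, 0, 0, 0.045], [0, 0, 0, 0, 0, 0, 0.04], [0, 0, 0, 0, 0, 0, 0.04], [0, 0, 0, 0, 0, 0, 0.04], [0, 0, 0, 0, 0, 0, 0.04], [0, 0, 0, 0, 0, 0, 0.04], [0, 0, 0, 0, 0, 0, 0.04]]]'

```text
time: 45.25
eef_pos: [0.5471, 0.2969, 0.0969]
tcp_rot: [-0.505, 3.101, 0.0]
wrist_force: [0.5, -0.4, 0.6]
grip_width: 0.0515
gripper_force: 29.9
```

Call:
drive_tool --increments '[[[0, 0, 0, 0, 0, -0.01, 0.04], [0, 0, 0, 0, 0, -0.03, 0.04], [0, 0, 0, 0, 0, -0.06, 0.04], [0, 0, 0, 0, 0, -0.095, 0.04], [0, 0, 0, 0, 0, -0.13, 0.04], [0, 0, 0, 0, 0, -0.15, 0.04], [0, 0, 0, 0, 0, -0.16, 0.04], [0, 0, 0, 0, 0, -0.16, 0.04]]]'

```text
time: 46.05
eef_pos: [0.5474, 0.2969, 0.2581]
tcp_rot: [-0.504, 3.099, 0.001]
wrist_force: [-0.4, 0.3, -3.1]
grip_width: 0.0508
gripper_force: 29.9
```

```bash
python3 -c "
from h import *
plan(.5247,.0942,.26)"
```

```text
t 46.05 pos [0.5474 0.2969 0.2581] w 0.0508 F [-0.4  0.3 -3.1] row [0.03, 0.1, -0.02] [0.0858, -0.185, -0.0022]
```

Call:
drive_tool --increments '[[[0, 0, 0, 0.008, -0.017, 0, 0.04], [0, 0, 0, 0.023, -0.05, 0, 0.04], [0, 0, 0, 0.04, -0.086, 0, 0.04], [0, 0, 0, 0.056, -0.12, 0, 0.04], [0, 0, 0, 0.07, -0.15, 0, 0.04], [0, 0, 0, 0.08, -0.172, 0, 0.04], [0, 0, 0, 0.086, -0.185, 0, 0.04], [0, 0, 0, 0.086, -0.185, 0, 0.04], [0, 0, 0, 0.086, -0.185, 0, 0.04]]]'

```text
time: 46.95
eef_pos: [0.5239, 0.0949, 0.2563]
tcp_rot: [0.505, -3.1, -0.001]
wrist_force: [-0.4, 0.5, -2.3]
grip_width: 0.051
gripper_force: 29.9
```

Call:
drive_tool --increments '[[[0, 0, 0, 0, 0, 0.02, 0.04], [0, 0, 0, 0, 0, 0.055, 0.04], [0, 0, 0, 0, 0, 0.09, 0.04], [0, 0, 0, 0, 0, 0.12, 0.04], [0, 0, 0, 0, 0, 0.14, 0.04], [0, 0, 0, 0, 0, 0.148, 0.04], [0, 0, 0, 0, 0, 0.153, 0.04], [0, 0, 0, 0, 0, 0.155, 0.04], [0, 0, 0, 0, 0, 0.155, 0.04], [0, 0, 0, 0, 0, 0.155, 0.04]]]'

```text
time: 47.95
eef_pos: [0.5248, 0.0943, 0.1028]
tcp_rot: [-0.504, 3.099, 0.001]
wrist_force: [-0.3, 0.5, -2.5]
grip_width: 0.0513
gripper_force: 29.9
```

```bash
python3 -c "
from h import *
plan(.5247,.0942,.1)"
```

```text
t 47.95 pos [0.5248 0.0943 0.1028] w 0.0513 F [-0.3  0.5 -2.5] row [0.01, 0.09, -0.01] [0.0001, -0.0001, 0.0028]
```

Call:
drive_tool --increments '[[[0, 0, 0, 0, 0, 0.0015, 0.04], [0, 0, 0, 0, 0, 0.003, 0.04], [0, 0, 0, 0, 0, 0.0038, 0.04], [0, 0, 0, 0, 0, 0.0038, 0.04]]]'

```text
time: 48.35
eef_pos: [0.525, 0.0943, 0.0998]
tcp_rot: [-0.504, 3.099, 0.001]
wrist_force: [-4.6, -1.0, 15.0]
grip_width: 0.0507
gripper_force: 29.9
```

Release, rise, and move aside toward the tray so the top camera sees the station.

Call:
drive_tool --increments '[[[0, 0, 0, 0, 0, 0, 0.06], [0, 0, 0, 0, 0, 0, 0.07], [0, 0, 0, 0, 0, 0, 0.087], [0, 0, 0, 0, 0, 0, 0.087], [0, 0, 0, 0, 0, 0, 0.087], [0, 0, 0, 0, 0, 0, 0.087]]]'

```text
time: 48.95
eef_pos: [0.5241, 0.094, 0.0979]
tcp_rot: [0.504, -3.101, 0.0]
wrist_force: [0.8, 0.7, -0.6]
grip_width: 0.0851
gripper_force: 0.0
```

Call:
drive_tool --increments '[[[0, 0, 0, 0, 0, -0.02, 0.087], [0, 0, 0, 0, 0, -0.05, 0.087], [0, 0, 0, 0, 0, -0.09, 0.087], [0, 0, 0, 0, 0, -0.13, 0.087], [0, 0, 0, 0, 0, -0.16, 0.087], [0, 0, 0, 0, 0, -0.16, 0.087], [0, 0, 0, 0, 0, -0.16, 0.087]]]'

```text
time: 49.65
eef_pos: [0.5244, 0.0941, 0.2583]
tcp_rot: [-0.504, 3.1, 0.001]
wrist_force: [-0.9, 1.0, -0.2]
grip_width: 0.0875
gripper_force: 0.0
```

Call:
drive_tool --increments '[[[0, 0, 0, 0, 0.3, 0, 0.087], [0, 0, 0, 0, 0.3, 0, 0.087], [0, 0, 0, 0, 0.3, 0, 0.087], [0, 0, 0, 0, 0.3, 0, 0.087], [0, 0, 0, 0, 0.3, 0, 0.087], [0, 0, 0, 0, 0.3, 0, 0.087], [0, 0, 0, 0, 0.3, 0, 0.087], [0, 0, 0, 0, 0.3, 0, 0.087], [0, 0, 0, 0, 0.3, 0, 0.087]]]'

```text
time: 50.55
eef_pos: [0.4295, 0.3771, 0.2569]
tcp_rot: [0.502, -3.1, 0.003]
wrist_force: [-0.0, -0.3, -0.4]
grip_width: 0.0867
gripper_force: 0.0
```

```bash
python3 -c "
from h import *
c=cams.camera('top');crop(c,232,160,310,170,2.5,'t4.png')"
```

```text
(no output)
```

View pics/t4.png

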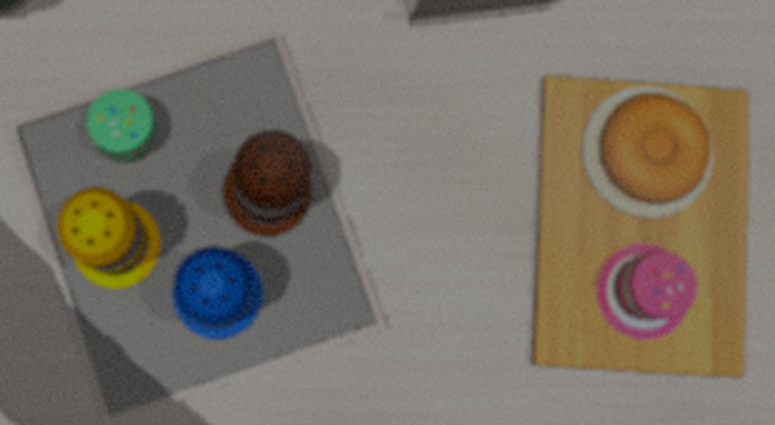

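The shakers stand on their own coasters just as at the start, with lids at crop (95,222), (217,287) and (273,168). The pink lid is at (664,284) over the pad at (647,291). I'll check the tub's offset numerically before handing in.

```bash
python3 -c "
from h import *
c=cams.camera('top');f=lambda u,v:(u/2.5+232,v/2.5+160)
print('tub',at(c,f(664,284),.06),'pad',at(c,f(647,291.5),.012))
print('yel',at(c,f(93,224),.137),'blue',at(c,f(215,286),.137),'cocoa',at(c,f(272,168),.13))
print(np.round(get_state()['qd'],3).max())"
```

```text
tub [ 0.48672637 -0.29714303] pad [ 0.48394609 -0.30111338]
yel [0.5254906  0.09368275] blue [0.48525874 0.01616704] cocoa [ 0.56128225 -0.02104262]
0.001
```

```bash
python3 -c "
from plant import job
print(job.sign_off())"
```

```text
the job is handed in; nothing more can be done
None
```

The job is handed in, with no verdict shown: each shaker is back upright within about 2–3 mm of its coaster's centre, the pink tub stands about 3–5 mm from the pad's centre, and I saw nothing knocked over and the mint tub unmoved.

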